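# Stow a mast section behind the post

## Task

Push the antenna mast section lying on the bench into the low white stowage bay, past the steel post that stands in front of it: angle the mast so that one end slips in behind the post, then swing the other end in, until the mast lies lengthwise between the bay's end walls with its whole length against the back wall. Only push it along the bench with the fingers, never lift it or roll it, and leave the other things where they are.

Things in the scene. Friction and masses are not known exactly. Their poses are not given: they have to be found in the camera images.
- mast: the mast section, loose: a straight square aluminium tube 240 long, 30 wide, 30 high, about 350 g, with two black rubber sleeves and black end caps, both ends alike. Origin at the centre of its underside; its long axis is its y axis, z is up. It slides on the bench when pushed.
- mast_end_a (a point): centre of the mast's end face at its +y end, 15 mm above its underside
- mast_end_b (a point): centre of the mast's end face at its -y end, 15 mm above its underside
- bay: stowage bay fixed to the bench: three low white walls, 8 thick, 20 high, round a flat black floor 60 deep (x) by 280 long (y), open to -x, towards the robot. Origin at the floor's centre. In its frame, mm: back wall's inner face x = 30, end walls' inner faces y = 140 and -140, their front ends x = -30. A mast against the back wall has its centre line at x = 15. Slightly turned from run to run.
- post: the steel post, fixed upright in the bench: 16 dia, 60 high, black top. Origin at the centre of its foot. It stands in front of the bay at x = -38 and either y = +75 or y = -75 (mm, bay frame): 60 mm remain between it and the back wall, and less (207 mm) than the mast's length between it and the far end wall.
- socket: the empty post socket: a flat dark disc 30 dia, level with the bench and no obstacle, at the other of the two post places. Origin at its centre.
- attenuator: Bystander, loose: black finned cylinder standing upright, 41 dia x 64 high, outside the left (+y) end of the bay. Origin at its underside.
- adaptor: Bystander, loose: small stepped steel and brass connector standing upright, 28 dia x 34 high, outside the right end of the bay. Origin at its underside.
- jar: Bystander, loose: white jar, 54 dia x 65 high, behind the bay. Origin at its underside.
- driver: Bystander, loose: screwdriver 170 long lying behind the bay.
- meter: Bystander, loose: black hand-held meter lying flat, 75 x 150 x 38 high, far to the right. Origin at its underside.
- spanner: Bystander, loose: steel spanner lying far to the left.
- mug: Bystander, loose: white mug, 76 dia x 85 high, to the right of and behind the bay. Origin at its underside.
Things that resemble listed ones, but are neither listed nor needed, are in the scene too. Several things have the shape of the mast; the one meant has the colours described above.

How it is judged:
By the outcome, as a careful person would: the job done as asked, in the order asked, and still so for the second after the job is handed in, with the robot touching nothing.
It also fails if it takes over 72 s, if anything falls off the work surface, if the arm or the gripper's body presses on something with over 40 N, if the wrist force passes 120 N, or if a joint passes its speed limit or range.

## Robot

A 7-joint arm with a two-finger parallel gripper is mounted at the origin on the work surface. World frame = base frame: x ahead of the robot, y to its left, z up, the work surface at z = 0. Lengths are in mm, angles in rad, forces in N, time in s.
With the tool pointing down it reaches from about 400 to 875 mm from the base axis. Payload 4.4 kg.
Tool frame: the origin (TCP) lies between the finger pads; the fingertips stand ctrl.tip_reach ahead of it and the grasp point (between the pads) lies 8 mm behind it (ctrl.tip_reach is the distance from the TCP to the fingertips, in mm); z points along the fingers, y is the direction in which the jaws open and shut (so a half turn about z gives the same grasp; the last joint's range is limited). The gripper opens to 85 mm and grips with 20 to 120 N. Pads are 22 mm wide; open, the fingers measure 114 mm over their backs; the gripper's body (76 mm by 85 mm) begins 54 mm behind the grasp point. The pads swing forward as they close: fully open they stand 13 mm farther back than shut.
Start: joints at [-1.387, 0.628, 0.038, 1.517, -0.027, 0.996, -0.02], TCP at [160.661, 629.846, 221.013] pointing down, gripper open.
Joint ranges: [-3.06, 3.06], [-0.37, 2.12], [-1.25, 1.32], [0.18, 2.47], [-1.1, 4.24], [0.23, 1.98], [-2.94, 2.94]. Speed limits (rad/s): [2.57, 2.57, 3.14, 3.14, 3.14, 3.14, 3.14].

## Interface

Orientations are given as [roll, pitch, yaw] about the fixed x, y, z axes, in that order (R = Rz(yaw) Ry(pitch) Rx(roll)).
In Python, from cell import status, viewer, order, ctrl gives the robot as it stands.
- The arm moves only by the tool play_rows, never from a script. Its argument "series" is a list of rows, each a list of 5 numbers: the shift along the tool's x, y, z in cm, then the turn about the tool's z in degrees, then the closure, from 0 (fully open) to 1 (shut). In form: [[x, y, z, yaw, gripper], ...]. A call has 1 to 8 rows; each row is the pose to reach, as a shift and turn from the pose commanded when the call began, along the tool's axes at that moment; what a row does not reach only later rows make up. A row lasts 1/10 s, in which the tool goes at most 50 mm and 8.59 degrees, less where a joint would pass 70% of its speed; a pose out of reach is approached as far as the arm can. A call with a gripper value outside its range is refused whole. The fingers move at their own pace and stop on an object; the grip force is fixed at half the most. Time passes only in rows, so rows that repeat a pose let the fingers close. It gives the time, the measured TCP pose, the force and the opening at its end, in the units of the state.
- status.read_state(): the state, without advancing time (a new reading comes with each control period).
- viewer.get_image(name): name is "side" or "top" or "wrist"; returns a dict with "img" (480x640x3 uint8, red, green, blue), "vfov" (degrees; the focal length in pixels is half the picture's height over the tangent of half this angle, whatever the lens; pixels are square), "cx", "cy" (the principal point, pixels), "dist_coeffs" ([k1, k2, p1, p2, k3] as OpenCV has them; the pictures are not rectified), "rvec" (rotation vector, rad) and "tvec" (3), from world to camera coordinates, as OpenCV has them; the wrist camera has in their place "tool_from_camera" (4x4, takes a point from camera to tool coordinates, whose origin is the TCP and whose axes are the flange's). Camera axes: x right, y down, z forward; pixel columns grow to the right and rows downward; lengths in mm; the calibration is good to about 2 mm. A picture is of the moment at which its call begins: read the wrist's pose just before it. There is no depth.
- order.finish_job(): hands the job in, once; it reports no verdict.
The state is a dict: "clock": time; "qpos": joint angles; "qd": joint speeds; "tau": joint torques, N m; "eef_pos": TCP position; "tool_rot": TCP orientation; "force": force on the tool from outside, world axes, zero at the start; "torque": the same for the moment, N m; "width": finger opening in mm.
Only numpy, scipy, OpenCV 4.12 (cv2) and the standard library are available. Lean on these libraries where they do the work, as an engineer would, in place of code of your own. Each camera call takes 0.05 s, during which the arm holds its last target. There are 200 camera calls.

## Working session

There is one attempt and no reset: what is moved stays moved. The work goes in short steps, Python scripts to look and compute and a tool call to move; the robot and the scene stay as the last step left them, time stands still between calls to the robot, and variables do not carry over. Pictures are saved under pics/ and viewed, about 8 in all and at most 12, crops included, and the job is handed in when it is done.

Besides the shell and the picture viewer there is one more tool, called after "Request:" as name([rows], argument=value, ...), one row to a line, values as JSON. play_rows: Moves the arm, as the interface text tells. Its arguments: {"type":"object","properties":{"series":{"type":"array","items":{"type":"array","items":{"type":"number"}}}},"required":["series"]}

```bash
mkdir -p pics; cat > h.py <<'E'
import numpy as np, cv2
from cell import status, viewer, order, ctrl
def grab(n,f=None):
    d=viewer.get_image(n)
    if f: cv2.imwrite('pics/'+f,cv2.cvtColor(d['img'],cv2.COLOR_RGB2BGR))
    return d
def K(d):
    f=240/np.tan(np.radians(d['vfov'])/2); return np.array([[f,0,d['cx']],[0,f,d['cy']],[0,0,1.]])
def rays(d,px):
    u=cv2.undistortPoints(np.array(px,float).reshape(-1,1,2),K(d),np.array(d['dist_coeffs'],float)).reshape(-1,2)
    R=cv2.Rodrigues(np.array(d['rvec'],float))[0]; t=np.array(d['tvec'],float).reshape(3)
    return -R.T@t, np.c_[u,np.ones(len(u))]@R
def onz(d,px,z):
    o,r=rays(d,px); return (o+r*((z-o[2])/r[:,2])[:,None]).round(1)
def proj(d,P):
    return cv2.projectPoints(np.array(P,float).reshape(-1,1,3),np.array(d['rvec'],float),np.array(d['tvec'],float),K(d),np.array(d['dist_coeffs'],float))[0].reshape(-1,2)
E
python3 - <<'E'
from h import *
d=grab('top','t1.png');e=grab('side','s1.png')
for x in(d,e): print(rays(x,[[x['cx'],x['cy']]]),x['vfov'],x['dist_coeffs'])
print(status.read_state(),ctrl.tip_reach)
E
```

```text
(array([ 427.64725627,    3.70597529, 1285.39056564]), array([[ 0.03937214, -0.00889634, -0.99918501]])) 52.69153459098004 [0.00231566 0.         0.         0.         0.        ]
(array([  -65.66620133, -1088.66388321,   877.09884635]), array([[ 0.37557413,  0.7410853 , -0.55653989]])) 46.99340285278988 [-0.06974239  0.          0.          0.          0.        ]
{'clock': 0.1, 'qpos': array([-1.38680771,  0.62924774,  0.03840567,  1.51826188, -0.02702272,
        0.99630109, -0.02003376]), 'qd': array([-0.00071667, -0.00116891,  0.00187496, -0.00360664, -0.00069322,
        0.00120229, -0.00075339]), 'tau': array([ 3.42546118e-03, -5.64534760e+01,  1.23064220e+00, -1.93974870e+01,
        1.12583139e-02,  5.39957880e-03, -1.17557155e-05]), 'eef_pos': array([160.47858489, 629.28492986, 220.186117  ]), 'tool_rot': array([-3.13989068e+00, -2.52395848e-05,  2.89178964e+00]), 'force': array([ 0.11459549, -0.53651277, -0.23360258]), 'torque': array([ 0.0076593 , -0.01180875,  0.01255354]), 'width': 85.20013851405554} 11.0
```

View pics/t1.png

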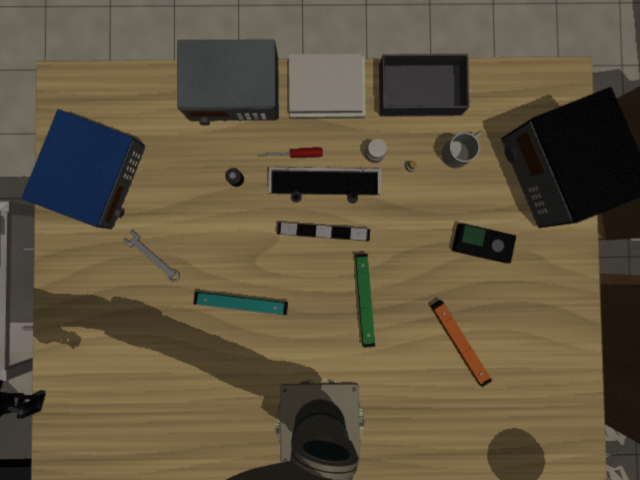

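View pics/s1.png

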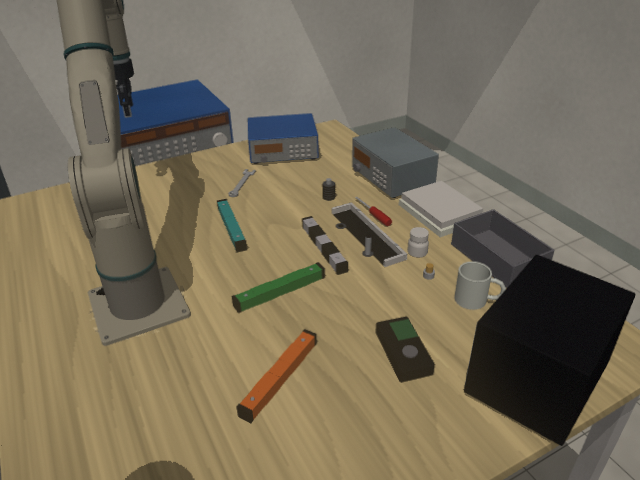

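The top view shows the mast at about (278–370, 222–240) and the bay at (268–382, 168–195). In the side view the post stands at (367,245), on the −y side, and the socket is on the +y side. I'll zoom in to get the corners.

```bash
python3 - <<'E'
from h import *
im=cv2.imread('pics/t1.png')[150:250,225:385+40]
cv2.imwrite('pics/t1c.png',cv2.convertScaleAbs(cv2.resize(im,None,fx=4,fy=4,interpolation=cv2.INTER_CUBIC),alpha=1.8))
E
```

```text
(no output)
```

View pics/t1c.png

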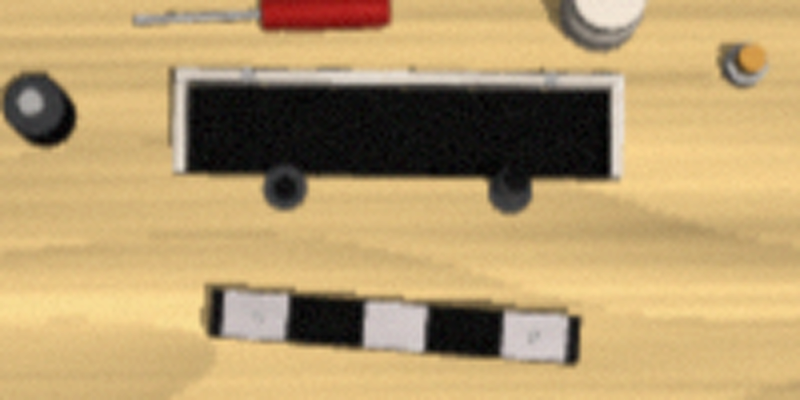

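```bash
cat >> h.py <<'E'
def rigid(A,B):  # A model -> B world
    A=np.array(A,float);B=np.array(B,float);a=A-A.mean(0);b=B-B.mean(0)
    th=np.arctan2((a[:,0]*b[:,1]-a[:,1]*b[:,0]).sum(),(a*b).sum());c,s=np.cos(th),np.sin(th);R=np.array([[c,-s],[s,c]])
    t=B.mean(0)-R@A.mean(0); return R,t,th,(A@R.T+t-B).round(1)
E
python3 - <<'E'
from h import *
d=grab('top')
c=lambda L:[((u+.5)/4-.5+225,(v+.5)/4-.5+150) for u,v in L]
B=onz(d,c([(172,68),(623,75),(620,179),(175,173)]),20)[:,:2]
R,t,th,r=rigid([[38,148],[38,-148],[-30,-148],[-30,148]],B);print('bay',t,th,r.tolist())
M=onz(d,c([(211,286),(580,316),(575,362),(209,335)]),30)[:,:2]
Rm,tm,tm2,r=rigid([[15,120],[15,-120],[-15,-120],[-15,120]],M);print('mast',tm,tm2,r.tolist(),'in bay',R.T@(tm-t),tm2-th)
s=grab('side'); 
for n,y in(('A',75),('B',-75)):
    p=R@[-38,y]+t; print(n,p,proj(s,[[*p,0],[*p,60]]).round(0).tolist(),((proj(d,[[*p,0],[*p,60]])-[225,150])*4).round(0).tolist())
bs={'att':(38,105,30),'adp':(752,58,34)}
for k,(u,v,z) in bs.items(): print(k,onz(d,c([(u,v)]),z))
E
```

```text
bay [627.4511968  -18.40215865] -0.024462777493382448 [[-0.7, -0.7], [-0.3, -0.2], [0.4, -1.6], [0.6, 2.5]]
mast [498.775 -14.2  ] -0.08893380312313777 [[-0.9, -0.1], [-0.0, 0.0], [-0.0, -1.0], [1.0, 1.1]] in bay [-128.74048325    1.05343814] -0.06447102562975532
A [591.29709168  57.50489427] [[339.0, 226.0], [339.0, 208.0]] [[282.0, 188.0], [278.0, 176.0]]
B [587.62804102 -92.45022591] [[365.0, 253.0], [366.0, 235.0]] [[508.0, 191.0], [514.0, 179.0]]
att [[644.5 215.5  30. ]]
adp [[ 669.8 -249.4   34. ]]
```

The fit is good to about 2 mm, and the post is at y = −75. In the bay frame I'll do this:
1. Push on end b to slide the mast to +y.
2. Swing end b in by about 20°.
3. Push on end a so end b goes behind the post.
4. Swing end a in.

First I'll move to a waypoint.

```bash
cat >> h.py <<'E'
TB=-0.02446; OB=np.array([627.45,-18.4]); RB=np.array([[np.cos(TB),-np.sin(TB)],[np.sin(TB),np.cos(TB)]])
def w(p): return RB@np.array(p,float)+OB
def b(p): return RB.T@(np.array(p,float)-OB)
def rel(P0,yaw0,P,yaw=None):
    x=np.array([np.cos(yaw0),np.sin(yaw0)]);y=np.array([np.sin(yaw0),-np.cos(yaw0)])
    v=np.array(P[:2])-P0[:2]; dy=0 if yaw is None else -np.degrees((yaw-yaw0+np.pi)%(2*np.pi)-np.pi)
    return np.round([v@x/10,v@y/10,-(P[2]-P0[2])/10,dy],2).tolist()
def go(*Ps):
    "world targets (x,y,z[,yaw]) from the present pose"
    s=status.read_state()
    for P in Ps: print(P,rel(s['eef_pos'],s['tool_rot'][2],P,P[3] if len(P)>3 else None))
E
python3 - <<'E'
from h import *
go((500,300,200,3.117),(500,-170,150,3.117))
E
```

```text
(500, 300, 200, 3.117) [-41.03, -23.53, 2.04, -12.9]
(500, -170, 150, 3.117) [-52.65, -69.08, 7.04, -12.9]
```

Request:
play_rows([
  [-41, -23.5, 2, -12.9, 1],
  [-41, -23.5, 2, -12.9, 1],
  [-41, -23.5, 2, -12.9, 1],
  [-41, -23.5, 2, -12.9, 1],
  [-41, -23.5, 2, -12.9, 1],
  [-41, -23.5, 2, -12.9, 1],
  [-41, -23.5, 2, -12.9, 1],
  [-52.6, -69, 7, -12.9, 1],
])

```text
clock: 1.0
eef_pos: [424.2, 336.6, 201.5]
tool_rot: [3.139, 0.005, 3.114]
force: [0.5, -0.7, -0.1]
width: 0.0
```

```bash
python3 - <<'E'
from h import *
go((485.4,-166,100,3.117),(485.4,-166,17,3.117)); print(status.read_state()['width'])
E
```

```text
(485.4, -166, 100, 3.117) [-7.48, -50.08, 10.15, -0.14]
(485.4, -166, 17, 3.117) [-7.48, -50.08, 18.45, -0.14]
0.03754334143120785
```

Request:
play_rows([
  [-7.5, -50, 10, 0, 1],
  [-7.5, -50, 10, 0, 1],
  [-7.5, -50, 10, 0, 1],
  [-7.5, -50, 10, 0, 1],
  [-7.5, -50, 10, 0, 1],
  [-7.5, -50, 10, 0, 1],
  [-7.5, -50, 10, 0, 1],
  [-7.5, -50, 10, 0, 1],
])

```text
clock: 1.8
eef_pos: [468.2, -54.0, 123.4]
tool_rot: [3.142, 0.0, 3.117]
force: [1.5, 0.2, 0.0]
width: 0.2
```

```bash
python3 - <<'E'
from h import *
go((485.4,-166,100,3.117),(485.4,-166,17,3.117))
E
```

```text
(485.4, -166, 100, 3.117) [-1.99, -11.15, 2.34, 0.02]
(485.4, -166, 17, 3.117) [-1.99, -11.15, 10.64, 0.02]
```

Request:
play_rows([
  [-2, -11.1, 2.3, 0, 1],
  [-2, -11.1, 2.3, 0, 1],
  [-2, -11.1, 2.3, 0, 1],
  [-2, -11.1, 2.3, 0, 1],
  [-2, -11.1, 2.3, 0, 1],
  [-2, -11.1, 2.3, 0, 1],
])

```text
clock: 2.4
eef_pos: [485.4, -161.1, 101.0]
tool_rot: [3.14, -0.0, 3.12]
force: [0.4, 0.3, 0.2]
width: 0.1
```

```bash
python3 - <<'E'
from h import *
go((485.4,-168,100,3.117),(485.4,-168,17,3.117))
E
```

```text
(485.4, -168, 100, 3.117) [-0.01, -0.69, 0.1, 0.19]
(485.4, -168, 17, 3.117) [-0.01, -0.69, 8.4, 0.19]
```

Request:
play_rows([
  [0, -0.7, 4, 0, 1],
  [0, -0.7, 8.3, 0, 1],
  [0, -0.7, 8.3, 0, 1],
  [0, -0.7, 8.3, 0, 1],
  [-0.05, 0.2, 8.3, 0, 1],
  [-0.1, 0.9, 8.3, 0, 1],
  [-0.15, 1.5, 8.3, 0, 1],
  [-0.2, 2.1, 8.3, 0, 1],
])

```text
clock: 3.2
eef_pos: [488.6, -141.9, 18.9]
tool_rot: [-3.141, 0.002, 3.118]
force: [0.1, -0.6, 0.8]
width: -0.1
```

```bash
python3 - <<'E'
from h import *
go((492,-65,17,3.117))
d=grab('top','t2.png'); im=cv2.imread('pics/t2.png')[150:270,225:425]
cv2.imwrite('pics/t2c.png',cv2.convertScaleAbs(cv2.resize(im,None,fx=4,fy=4,interpolation=cv2.INTER_CUBIC),alpha=1.8))
E
```

```text
(492, -65, 17, 3.117) [-0.15, 7.69, 0.19, 0.04]
```

View pics/t2c.png

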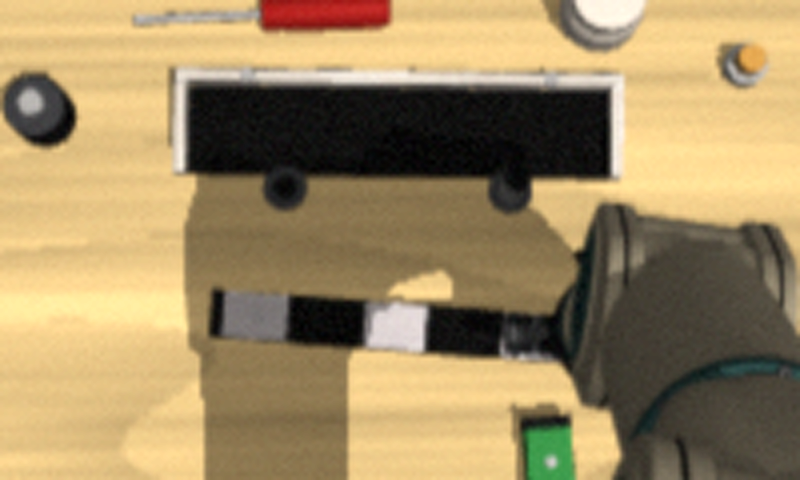

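The mast hasn't moved yet: its left cap is still at about (212,290) in the crop, with the finger just short of end b. I'll keep pushing along the axis.

Request:
play_rows([
  [-0.07, 1, 0.1, 0, 1],
  [-0.13, 2, 0.1, 0, 1],
  [-0.2, 3, 0.1, 0, 1],
  [-0.27, 4, 0.1, 0, 1],
  [-0.33, 5, 0.1, 0, 1],
  [-0.4, 6, 0.1, 0, 1],
  [-0.47, 7, 0.1, 0, 1],
  [-0.5, 7.5, 0.1, 0, 1],
])

```text
clock: 4.05
eef_pos: [494.7, -66.1, 16.6]
tool_rot: [3.141, -0.0, 3.118]
force: [-1.1, -1.9, 0.9]
width: -0.1
```

```bash
cat >> h.py <<'E'
def crop(f,box=(150,270,165,365)):
    d=grab('top',f); y0,y1,x0,x1=box; im=cv2.imread('pics/'+f)[y0:y1,x0:x1]
    cv2.imwrite('pics/c_'+f,cv2.convertScaleAbs(cv2.resize(im,None,fx=4,fy=4,interpolation=cv2.INTER_CUBIC),alpha=1.8))
    return d
def mast(d,pts,box=(150,270,165,365),bias=None):
    "top-face points in the crop; list of (u,v) matched to model pts; returns bay pose"
    P=onz(d,[((u+.5)/4-.5+box[2],(v+.5)/4-.5+box[0]) for u,v,_,_ in pts],30)[:,:2]
    R,t,th,r=rigid([[p[2],p[3]] for p in pts],P); print('mast world',t.round(1),th.round(3),'bay',b(t).round(1),np.degrees(th-TB).round(1),r.tolist()); return t,th
E
python3 - <<'E'
from h import *
crop('t3.png'); print(status.read_state()['force'])
E
```

```text
[0.50222779 0.58834878 0.78603517]
```

View pics/c_t3.png

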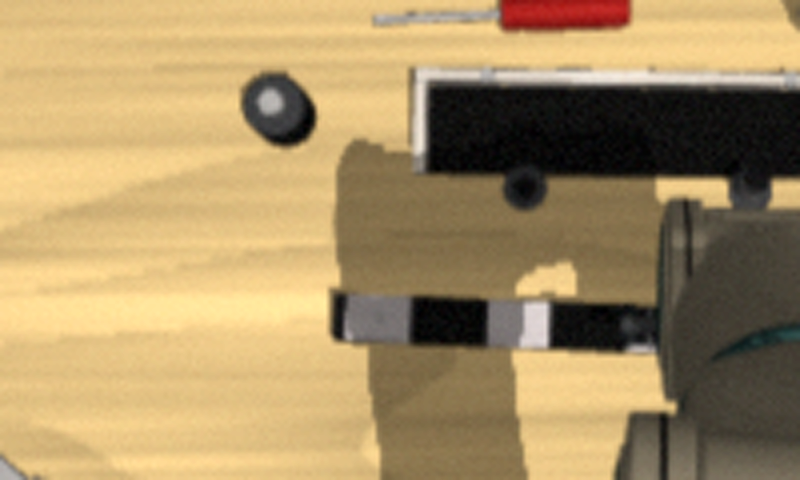

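The mast has slid about 77 mm to +y and is nearly parallel to the bay, with its left cap at (333,315) in this crop. Next I'll lift clear and set down in front of it, about 40 mm to the b side of centre.

```bash
python3 - <<'E'
from h import *
p=w((-170,38)); s=status.read_state()['eef_pos']
go((s[0],s[1]-12,70,3.117),(*p,70,3.117),(*p,17,3.117))
E
```

```text
(np.float64(494.7220701800073), np.float64(-77.46814074198194), 70, 3.117) [-0.03, -1.2, -5.34, 0.13]
(np.float64(458.43023956997786), np.float64(23.74641840272899), 70, 3.117) [3.83, 8.84, -5.34, 0.13]
(np.float64(458.43023956997786), np.float64(23.74641840272899), 17, 3.117) [3.83, 8.84, -0.04, 0.13]
```

Request:
play_rows([
  [0, -1.2, 0, 0, 1],
  [0, -1.2, -5.4, 0, 1],
  [0, -1.2, -5.4, 0, 1],
  [3.8, 3, -5.4, 0, 1],
  [3.8, 8.8, -5.4, 0, 1],
  [3.8, 8.8, -5.4, 0, 1],
  [3.8, 8.8, -5.4, 0, 1],
  [3.8, 8.8, -5.4, 0, 1],
])

```text
clock: 4.9
eef_pos: [459.0, 19.9, 70.7]
tool_rot: [-3.141, 0.0, 3.116]
force: [0.1, -0.5, -0.1]
width: 0.2
```

```bash
python3 - <<'E'
from h import *
d=grab('top','t4.png')
# a-end left edge: row profile of crop around mast
g=cv2.cvtColor(cv2.imread('pics/t4.png'),cv2.COLOR_BGR2HSV)
m=((g[...,1]<70)).astype(np.uint8); m[:200]=0;m[260:]=0; m[:,:235]=0;m[:,345:]=0
n,l,st,c=cv2.connectedComponentsWithStats(m)
for i in range(1,n):
    if st[i,4]>30:
        cc=np.argwhere(l==i)[:,::-1].astype(np.float32); print(st[i],cv2.minAreaRect(cc))
        q=onz(d,cv2.boxPoints(cv2.minAreaRect(cc)),30)[:,:2]; print([b(x).round(1).tolist() for x in q])
s=status.read_state(); print(s['eef_pos'],b(s['eef_pos'][:2]))
E
```

```text
[ 248  216   92   44 2389] ((293.5, 237.5), (43.0, 91.0), 90.0)
[[-92.9, 196.3], [-89.7, -39.8], [-201.3, -41.0], [-204.3, 194.3]]
[459.03711083  19.26280784  70.69923602] [-169.2836521    33.53257321]
```

The blob's span of Y −40 to 196 agrees with a centre at about 78. I'll descend and push +x.

Request:
play_rows([
  [0, 0.3, 2.5, 0, 1],
  [0, 0.3, 5.3, 0, 1],
  [0, 0.3, 5.3, 0, 1],
  [-1, 0.3, 5.3, 0, 1],
  [-2, 0.3, 5.3, 0, 1],
  [-3, 0.3, 5.3, 0, 1],
  [-4, 0.3, 5.3, 0, 1],
  [-5, 0.3, 5.3, 0, 1],
])

```text
clock: 5.75
eef_pos: [509.9, 22.7, 18.1]
tool_rot: [-3.141, 0.0, 3.117]
force: [-1.5, -0.3, 1.6]
width: 0.3
```

Request:
play_rows([
  [-0.7, 0, 0, 0, 1],
  [-1.4, 0, 0, 0, 1],
  [-1.4, 0, 0, 0, 1],
])

```text
clock: 6.05
eef_pos: [524.2, 22.7, 17.8]
tool_rot: [3.141, 0.002, 3.117]
force: [-1.4, 0.1, 0.8]
width: -0.1
```

```bash
python3 - <<'E'
from h import *
crop('t5.png'); s=status.read_state(); print(b(s['eef_pos'][:2]),s['force'])
E
```

```text
[-104.47449691   38.56690996] [-0.17686865  0.43171015  0.62942304]
```

View pics/c_t5.png

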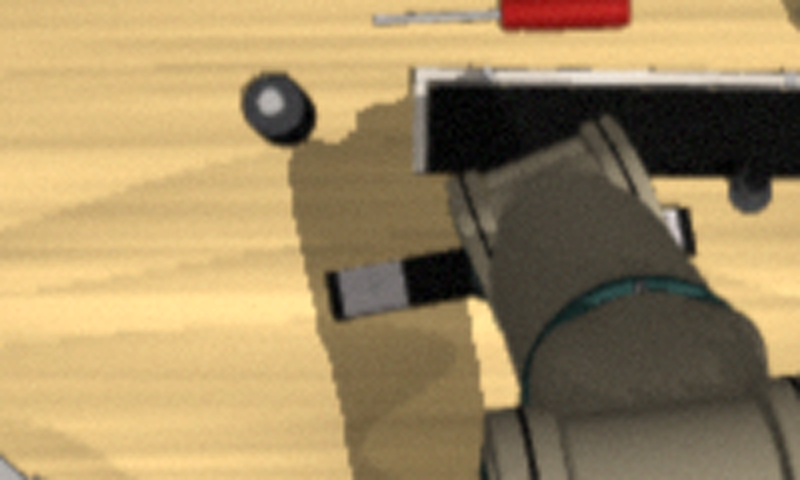

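Both ends are visible: the a-end corners at (328,273) and (337,321), and the b-end corners at (687,208) and (694,255).

```bash
python3 - <<'E'
from h import *
d=grab('top')
mast(d,[(328,273,15,120),(337,321,-15,120),(687,208,15,-120),(694,255,-15,-120)])
E
```

```text
mast world [539.   64.6] 0.17 bay [-90.4  80.8] 11.2 [[-1.1, 1.7], [0.5, 2.3], [-0.3, -1.5], [0.9, -2.5]]
```

Request:
play_rows([
  [0.7, 0, 0, 0, 1],
  [0.7, 0.9, 0, 0, 1],
  [0, 0.9, 0, 0, 1],
  [-0.8, 0.9, 0, 0, 1],
  [-1.6, 0.9, 0, 0, 1],
  [-2.4, 0.9, 0, 0, 1],
  [-3.1, 0.9, 0, 0, 1],
  [-3.1, 0.9, 0, 0, 1],
])

```text
clock: 6.95
eef_pos: [556.0, 30.4, 17.7]
tool_rot: [3.141, 0.002, 3.116]
force: [-0.5, -0.8, 0.2]
width: 0.1
```

Request:
play_rows([
  [2, 0, 0, 0, 1],
  [3, 0, -6, 0, 1],
  [7, 5, -15, 0, 1],
  [12, 10, -15, 0, 1],
  [14, 15, -15, 0, 1],
  [14, 20, -15, 0, 1],
  [14, 24, -15, 0, 1],
  [14, 24, -15, 0, 1],
])

```text
clock: 7.75
eef_pos: [421.0, 272.6, 168.3]
tool_rot: [3.14, 0.003, 3.116]
force: [1.3, 0.5, 0.5]
width: 0.4
```

```bash
python3 - <<'E'
from h import *
crop('t6.png'); s=status.read_state(); print(s['eef_pos'],b(s['eef_pos'][:2]),s['force'])
E
```

```text
[418.83382479 284.75592133 169.61759078] [-215.96822612  297.9629952 ] [-0.9992344   8.96641765  0.94449796]
```

View pics/c_t6.png

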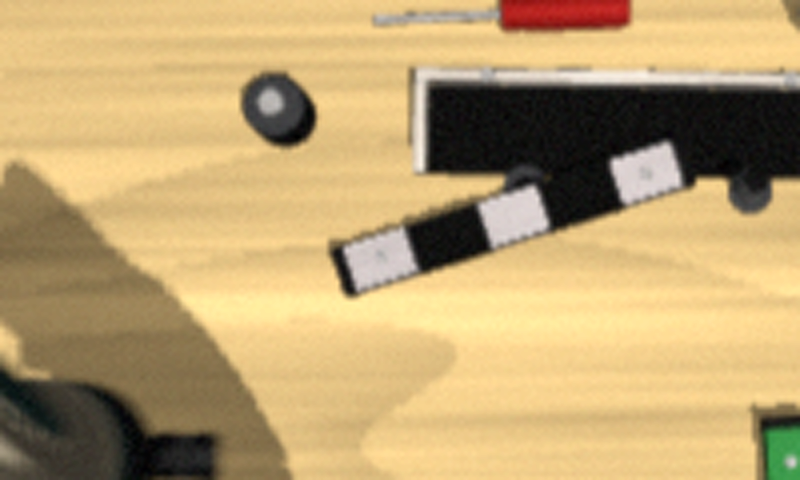

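```bash
python3 - <<'E'
from h import *
d=grab('top')
mast(d,[(334,247,15,120),(350,296,-15,120),(679,138,15,-120),(693,185,-15,-120)])
E
```

```text
mast world [570.2  62.6] 0.3 bay [-59.3  79.5] 18.6 [[-2.5, 2.0], [0.9, 3.3], [-0.3, -2.5], [1.9, -2.7]]
```

The pose is (−59, 80, 18.6°) in the bay frame. That line clears the post by about 6 mm and leaves plenty of room at the end wall. I'll align the tool with the mast and push on end a along the axis by about 95 mm.

```bash
python3 - <<'E'
from h import *
p=w((-107.8,223)); go((*p,100,3.117+.325-2*np.pi),(*p,17,3.117+.325-2*np.pi)); print(p,status.read_state()['qpos'])
E
```

```text
(np.float64(525.1362824208385), np.float64(207.16981889235882), 100, -2.841185307179586) [-10.64, -7.19, 6.89, -17.96]
(np.float64(525.1362824208385), np.float64(207.16981889235882), 17, -2.841185307179586) [-10.64, -7.19, 15.19, -17.96]
[525.13628242 207.16981889] [-0.47544408  0.50006304 -0.23744244  1.97621187  0.17395405  0.67591487
  0.73775551]
```

Request:
play_rows([
  [-10.6, -7.2, 4, -18, 1],
  [-10.6, -7.2, 6.9, -18, 1],
  [-10.6, -7.2, 6.9, -18, 1],
  [-10.6, -7.2, 6.9, -18, 1],
  [-10.6, -7.2, 6.9, -18, 1],
  [-10.6, -7.2, 6.9, -18, 1],
])

```text
clock: 8.45
eef_pos: [524.6, 197.2, 98.8]
tool_rot: [3.14, 0.001, -2.851]
force: [0.3, -0.2, 0.3]
width: 0.3
```

```bash
python3 - <<'E'
from h import *
p=w((-107.8,223)); q=p+RB@np.array([.319,-.948])*115; go((*p,17,3.117+.325-2*np.pi),(*q,17)); print(status.read_state()['eef_pos'])
E
```

```text
(np.float64(525.1362824208385), np.float64(207.16981889235882), 17, -2.841185307179586) [-0.34, 0.94, 8.18, -0.56]
(np.float64(559.1439454999879), np.float64(97.28520451484437), 17) [-0.44, -10.56, 8.18, 0.0]
[524.62860806 197.16471986  98.82107925]
```

Request:
play_rows([
  [-0.3, 0.9, 4, -0.6, 1],
  [-0.3, 0.9, 8.1, -0.6, 1],
  [-0.3, 0.9, 8.1, -0.6, 1],
  [-0.3, 0.1, 8.1, -0.6, 1],
  [-0.35, -0.9, 8.1, -0.6, 1],
  [-0.35, -1.9, 8.1, -0.6, 1],
  [-0.37, -2.9, 8.1, -0.6, 1],
  [-0.4, -3.9, 8.1, -0.6, 1],
])

```text
clock: 9.25
eef_pos: [542.0, 160.9, 19.8]
tool_rot: [3.139, 0.006, -2.842]
force: [-2.0, 3.6, 7.4]
width: 0.0
```

```bash
python3 - <<'E'
from h import *
crop('t7.png'); s=status.read_state(); print(s['eef_pos'],b(s['eef_pos'][:2]),s['force'])
q=w((-107.8,223))+RB@np.array([.319,-.948])*115; go((*q,17))
E
```

```text
[542.67415942 158.77689512  19.80150737] [-89.08379623 175.05048574] [-1.48975513  2.8602254   8.5912051 ]
(np.float64(559.1439454999879), np.float64(97.28520451484437), 17) [0.23, -6.36, 0.28, 0.0]
```

View pics/c_t7.png

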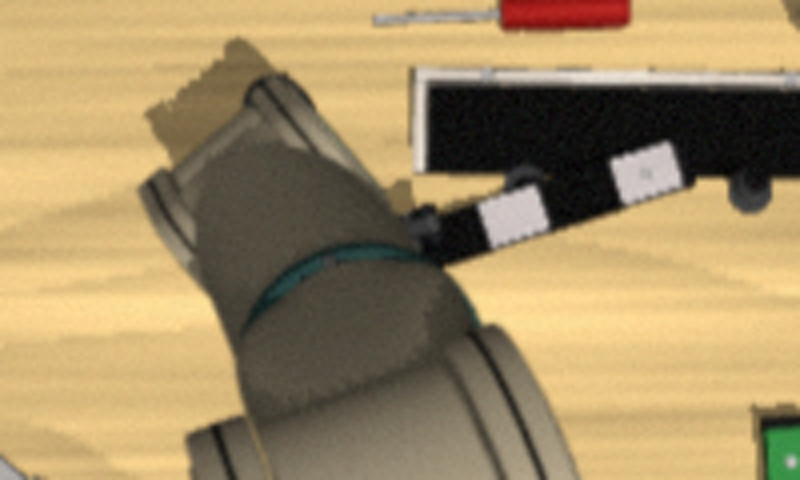

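The mast hasn't moved, but the tool reads 20 mm past its end with +8.6 N in z. I need a close look before going on, so I'll put the side and wrist views in one picture.

```bash
python3 - <<'E'
from h import *
s=status.read_state();e=s['eef_pos']
d=grab('side','s8.png');wv=grab('wrist','w8.png');t=viewer.get_image('top')
print(e,s['force'],'side',proj(d,[[e[0],e[1],9]]),'top',(proj(t,[[e[0],e[1],9],[e[0],e[1],30]])-[165,150])*4)
A=cv2.resize(cv2.imread('pics/s8.png')[170:290,250:390],(560,480),interpolation=cv2.INTER_CUBIC)
B=cv2.resize(cv2.imread('pics/w8.png'),(240,180))
o=np.zeros((480,800,3),np.uint8);o[:,:560]=A;o[:180,560:]=B
cv2.imwrite('pics/c8.png',cv2.convertScaleAbs(o,alpha=1.6))
E
```

```text
[542.67415942 158.77689512  19.80150737] [-1.48975513  2.8602254   8.5912051 ] side [[307.28101852 211.40847985]] top [[368.83642999 261.52175086]
 [364.87914555 258.65577632]]
```

View pics/c8.png

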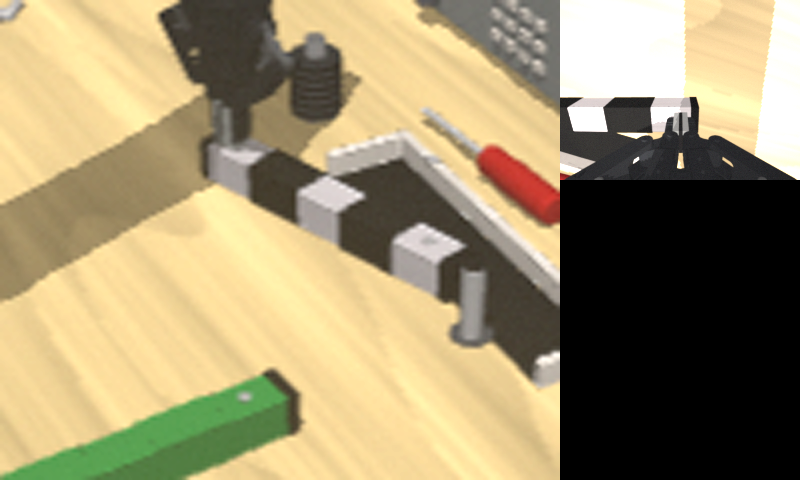

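The fingertips seem to be resting on the mast's top near end a (side-view crop (225,145)) rather than against its end face. I'll lift straight up, back off and re-check.

Request:
play_rows([
  [0, 0, -3, 0, 1],
  [0, 0, -8, 0, 1],
  [0, 6, -8, 0, 1],
  [0, 9, -8, 0, 1],
  [0, 9, -8, 0, 1],
  [0, 9, -8, 0, 1],
  [0, 9, -8, 0, 1],
])

```text
clock: 10.15
eef_pos: [514.2, 243.5, 97.7]
tool_rot: [-3.14, 0.0, -2.844]
force: [-0.1, -0.2, -0.2]
width: 0.1
```

```bash
python3 - <<'E'
from h import *
s=status.read_state();e=s['eef_pos']
d=grab('side','s9.png');crop('t9.png'); wv=grab('wrist','w9.png')
print(e,s['tool_rot'],s['force'],b(e[:2]),'tip side',(proj(d,[[e[0],e[1],e[2]-11],[542.7,158.8,9],[542.7,158.8,30]])-[250,140])*4)
A=cv2.resize(cv2.imread('pics/s9.png')[140:240,250:350],(400,400),interpolation=cv2.INTER_CUBIC)
B=cv2.resize(cv2.imread('pics/c_t9.png')[100:350,280:720],(800,455)[:2])[:, :]
C=cv2.imread('pics/c_t9.png')[120:320,300:700]
o=np.zeros((600,800,3),np.uint8);o[:400,:400]=A;o[400:600,:400]=(C/1.6).astype(np.uint8);o[:300,400:]=cv2.resize(cv2.imread('pics/w9.png'),(400,300))
cv2.imwrite('pics/c9.png',cv2.convertScaleAbs(o,alpha=1.6))
E
```

```text
[514.23117951 243.45374639  97.71813634] [-3.13997439e+00  3.48913295e-04 -2.84393219e+00] [-0.08752859 -0.16339681 -0.18812152] [-119.58925723  259.00636163] tip side [[140.29984798 155.03369113]
 [229.14091603 285.61032785]
 [228.27198304 261.41852331]]
```

View pics/c9.png

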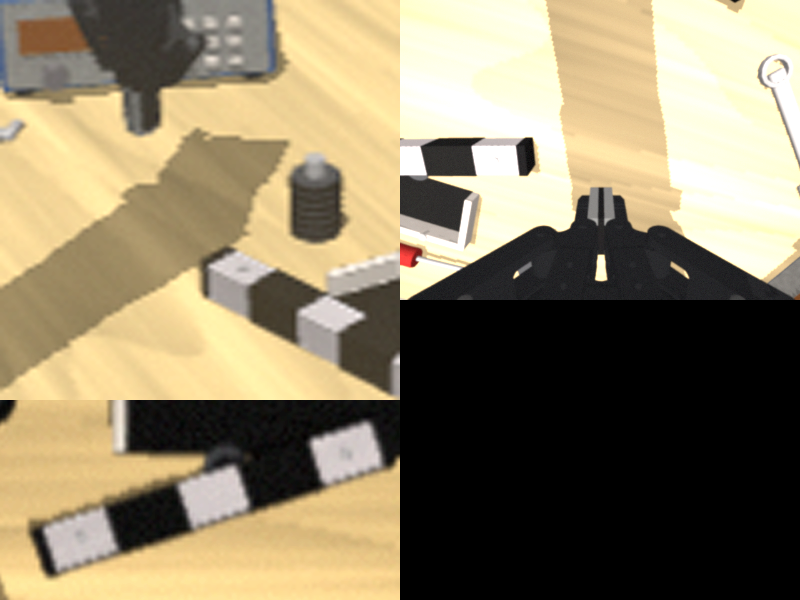

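The projected tip at (140,155) sits about 23 px below the tip seen at (142,132). So the shut fingertips are around 20 mm higher than I assumed, and they rode over the top. I'll check that with the wrist view.

```bash
python3 - <<'E'
from h import *
print(ctrl.tip_reach,[a for a in dir(ctrl) if a[0]!='_'])
d=viewer.get_image('wrist'); T=np.array(d['tool_from_camera']); 
u=cv2.undistortPoints(np.array([[[320,299.]],[[320,306.]]]),K(d),np.array(d['dist_coeffs'],float)).reshape(-1,2)
print(T.round(2))
for x,y in u:
    r=T[:3,:3]@[x,y,1];o=T[:3,3]
    for X in(-11,0,11): k=(X-o[0])/r[0]; print(X,(o+k*r).round(1))
# side-view tip height on the tool axis
s=viewer.get_image('side'); e=status.read_state()['eef_pos']
o,r=rays(s,[[250+142/4,140+132/4]]); r=r[0]; k=((e[:2]-o[:2])@r[:2])/(r[:2]@r[:2]); print('side tip',(o+k*r).round(1),e)
E
```

```text
11.0 ['MotionError', 'tip_reach']
[[-0.0000e+00 -9.5000e-01 -3.1000e-01  8.0560e+01]
 [ 1.0000e+00 -0.0000e+00  0.0000e+00 -1.1000e-01]
 [-0.0000e+00 -3.1000e-01  9.5000e-01 -1.5338e+02]
 [ 0.0000e+00  0.0000e+00  0.0000e+00  1.0000e+00]]
-11 [-11.   -0.7  31.2]
0 [ 0.  -0.7  9. ]
11 [ 11.   -0.6 -13.2]
-11 [-11.   -0.7  23.5]
0 [ 0.  -0.6  2.3]
11 [ 11.   -0.6 -19. ]
side tip [516.6 243.2 105.6] [513.74977374 244.47388576  97.19873167]
```

It's confirmed: shut, the tips sit about 10 mm behind the reported TCP, and resting on the 30 mm mast with TCP z at 20 agrees with that. The mast hasn't moved. I'll descend to TCP z ≈ 0 clear of the end and check the force.

Request:
play_rows([
  [0, -2.5, 4, 0, 1],
  [0, -2.5, 8, 0, 1],
  [0, -2.5, 9, 0, 1],
  [0, -2.5, 9.6, 0, 1],
  [0, -2.5, 9.6, 0, 1],
  [0, -2.5, 9.6, 0, 1],
])

```text
clock: 11.0
eef_pos: [521.6, 223.0, 2.7]
tool_rot: [3.141, 0.002, -2.841]
force: [-0.1, 0.2, 0.5]
width: 0.1
```

```bash
python3 - <<'E'
from h import *
s=status.read_state();e=s['eef_pos']; print(e,b(e[:2]),s['force'])
c=np.array([-59.3,79.5]);a=np.array([.319,-.948]); v=b(e[:2])-c; print('along',v@a,'off (back+)',v@[.948,.319])
go((*w(c-a*60),0,3.117+.325-2*np.pi))
E
```

```text
[521.56077992 222.98035721   2.68179349] [-111.76112016  238.71836082] [-0.1340321   0.17112867  0.52059011]
along -167.67410339220598 off (back+) 1.0575151865245918
(np.float64(552.3689860009657), np.float64(119.85765561760698), 0, -2.841185307179586) [0.11, -10.76, 0.27, 0.02]
```

Request:
play_rows([
  [0, -2, 0.4, 0, 1],
  [0, -3.2, 0.4, 0, 1],
  [0, -4.4, 0.4, 0, 1],
  [0.05, -5.6, 0.4, 0, 1],
  [0.05, -6.8, 0.4, 0, 1],
  [0.1, -8, 0.4, 0, 1],
  [0.1, -9.2, 0.4, 0, 1],
  [0.1, -10.4, 0.4, 0, 1],
])

```text
clock: 11.8
eef_pos: [550.7, 121.3, -2.7]
tool_rot: [3.141, -0.0, -2.842]
force: [-0.3, 2.9, 2.2]
width: 0.0
```

```bash
python3 - <<'E'
from h import *
s=status.read_state();e=s['eef_pos']; print(e,b(e[:2]),s['force'])
box=(150,270,225,425); d=crop('t10.png',box)
# white patches of the mast top
im=d['img'].astype(int); m=((im.min(2)>95)&(im.max(2)-im.min(2)<28)).astype(np.uint8)
n,l,st,c=cv2.connectedComponentsWithStats(m)
for i in range(1,n):
    if 60<st[i,4]<400 and 165<c[i][1]<260 and 240<c[i][0]<420: print(st[i],c[i].round(1),b(onz(d,[c[i]],30)[0,:2]).round(1))
E
```

```text
[550.68576157 121.2872311   -2.70860508] [-80.15768485 137.76798029] [-0.33138148  2.93236239  2.19209027]
[289 168  73   3 162] [323.4 168.9] [32.9  2.2]
[363 169  18  25 102] [376.6 177.7] [  11.7 -137. ]
[344 178  17  14 145] [351.7 184.2] [ -6.2 -72.2]
[311 189  16  14 145] [318.6 195.4] [-36.8  13.8]
```

View pics/c_t10.png

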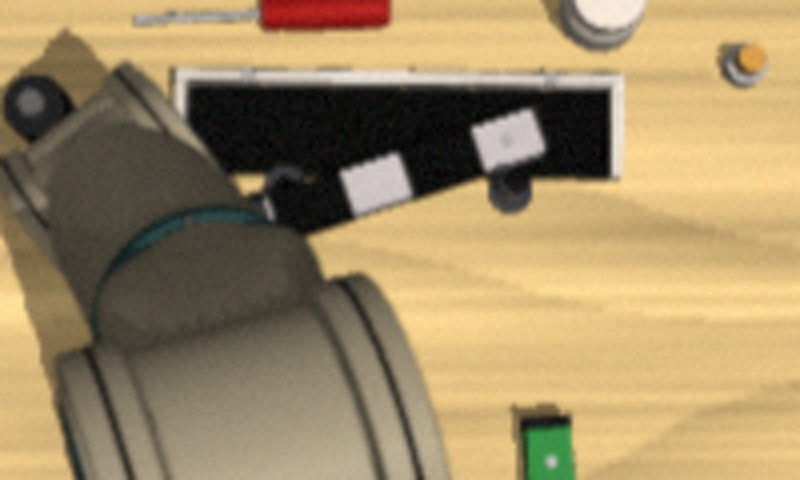

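The patch centroids put the mast at (−37, 14, 19.6°), about 8 mm clear of the post. I'll push 26 mm further, then retreat and go up.

Request:
play_rows([
  [0, -0.9, 0, 0, 1],
  [0, -1.8, 0, 0, 1],
  [0, -2.6, 0, 0, 1],
  [0, -2.6, 0, 0, 1],
  [0, -1, 0, 0, 1],
  [0, 2, 0, 0, 1],
  [0, 2, -5, 0, 1],
  [0, 2, -8, 0, 1],
])

```text
clock: 12.65
eef_pos: [544.0, 142.6, 78.1]
tool_rot: [3.141, -0.001, -2.839]
force: [1.0, -0.3, 0.8]
width: 0.3
```

```bash
cat >> h.py <<'E'
def find():
    d=viewer.get_image('top'); im=d['img'].astype(int); m=((im.min(2)>(95 if 1 else 0))&(im.max(2)-im.min(2)<28)).astype(np.uint8)
    n,l,st,c=cv2.connectedComponentsWithStats(m); out=[]
    for i in range(1,n):
        if 60<st[i,4]<400 and max(st[i,2:4])<24 and 165<c[i][1]<260 and 240<c[i][0]<420:
            p=b(onz(d,[c[i]],30)[0,:2]); out.append(p); print('patch',st[i][2:].tolist(),p.round(1))
    return out
E
python3 - <<'E'
from h import *
s=status.read_state();e=s['eef_pos']; print(e,b(e[:2]),s['force']);find()
p=w((-100,45));go((*p,80,3.117-2*np.pi),(*p,-2,3.117-2*np.pi))
E
```

```text
[544.00505392 142.58379316  78.12610233] [-87.35725607 158.89477807] [ 0.96207475 -0.27322229  0.80010347]
patch [17, 23, 62] [ 14.9 136.6]
patch [17, 13, 148] [  2.5 -99.5]
patch [16, 13, 145] [-27.6 -13.8]
patch [17, 13, 147] [-57.4  71.9]
(np.float64(528.5805033352489), np.float64(29.03229521390209), 80, -3.1661853071795862) [5.15, -10.3, 0.27, 18.67]
(np.float64(528.5805033352489), np.float64(29.03229521390209), -2, -3.1661853071795862) [5.15, -10.3, 8.47, 18.67]
```

The mast is at (−27.5, −13.8, 19.3°), with end b behind the post: its corner is about 4 mm from the back wall and 8 mm from the end wall. Next I'll swing end a in from the front.

Request:
play_rows([
  [5.2, -3, 0, 8, 1],
  [5.2, -8, 0, 16, 1],
  [5.2, -10.3, 0, 18.7, 1],
  [5.2, -10.3, 0, 18.7, 1],
  [5.2, -10.3, 3, 18.7, 1],
  [5.2, -10.3, 8, 18.7, 1],
  [5.2, -10.3, 8.2, 18.7, 1],
  [5.2, -10.3, 8.2, 18.7, 1],
])

```text
clock: 13.5
eef_pos: [524.1, 28.0, -6.1]
tool_rot: [-3.141, -0.003, 3.116]
force: [0.2, 0.5, 0.1]
width: -0.1
```

```bash
python3 - <<'E'
from h import *
s=status.read_state();e=s['eef_pos']; print(e,s['tool_rot'],b(e[:2]),s['force'])
E
```

```text
[524.12964301  27.95502979  -6.12641472] [-3.14110969 -0.00348987  3.11646984] [-104.42318165   43.81419963] [0.18307987 0.49272535 0.10431166]
```

Request:
play_rows([
  [-1.5, 0, -0.3, 0, 1],
  [-2.3, 0, -0.3, 0, 1],
  [-3.1, 0, -0.3, 0, 1],
  [-3.9, 0, -0.3, 0, 1],
  [-4.6, 0, -0.3, 0, 1],
  [-5.3, 0, -0.3, 0, 1],
  [-6, 0, -0.3, 0, 1],
  [-6, 0, -0.3, 0, 1],
])

```text
clock: 14.3
eef_pos: [586.9, 25.8, -1.7]
tool_rot: [3.141, 0.002, 3.115]
force: [-0.2, -0.3, 0.1]
width: -0.4
```

```bash
python3 - <<'E'
from h import *
s=status.read_state();e=s['eef_pos']; print(e,b(e[:2]),s['force']);find()
E
```

```text
[586.92229535  25.81726017  -1.6618119 ] [-41.5970279   43.21282461] [-0.18393531 -0.33745206  0.08874116]
patch [16, 12, 152] [   6.8 -107.2]
```

Request:
play_rows([
  [-0.6, 0, 0, 0, 1],
  [-1.2, 0, 0, 0, 1],
  [-1.8, 0, 0, 0, 1],
  [-2.4, 0, 0, 0, 1],
  [-2.7, 0, 0, 0, 1],
  [-2.7, 0, 0, 0, 1],
])

```text
clock: 14.95
eef_pos: [613.2, 25.1, -1.6]
tool_rot: [3.141, 0.001, 3.115]
force: [0.3, -0.5, 0.1]
width: -0.1
```

```bash
python3 - <<'E'
from h import *
s=status.read_state();e=s['eef_pos']; print(e,b(e[:2]),s['force']);find()
E
```

```text
[613.20603495  25.07434671  -1.64451926] [-15.30298073  43.11296954] [ 0.27305743 -0.4579441   0.14244884]
patch [15, 11, 144] [   7.5 -111.9]
```

Request:
play_rows([
  [3, 0, 0, 0, 1],
  [5, 0, -5, 0, 1],
  [10, 5, -10, 0, 1],
  [15, 10, -10, 0, 1],
  [15, 15, -10, 0, 1],
  [15, 20, -10, 0, 1],
  [15, 20, -10, 0, 1],
])

```text
clock: 15.7
eef_pos: [467.1, 231.5, 99.2]
tool_rot: [3.14, 0.002, 3.116]
force: [1.7, 0.4, 0.8]
width: 0.1
```

```bash
python3 - <<'E'
from h import *
s=status.read_state();e=s['eef_pos']; print(e,b(e[:2]),s['force']);find()
E
```

```text
[467.07718155 231.51356665  99.24357431] [-166.43712229  245.91648178] [1.67413577 0.40885448 0.7765993 ]
patch [15, 10, 149] [ 9.4 70.8]
patch [15, 11, 156] [  7.4 -20.8]
patch [15, 11, 149] [   7.1 -111.7]
```

All three patches are visible: centre (7.4, −20.8), angle −0.7°, about 7 mm short of the back wall. I'll press near the middle to seat it.

```bash
python3 - <<'E'
from h import *
p=w((-60,-3));go((*p,99,3.117),(*p,0,3.117)); print(status.read_state()['eef_pos'])
E
```

```text
(np.float64(567.3945751700231), np.float64(-19.93164894509087), 99, 3.117) [-10.57, -26.07, 0.1, 0.55]
(np.float64(567.3945751700231), np.float64(-19.93164894509087), 0, 3.117) [-10.57, -26.07, 10.0, 0.55]
[465.60327156 242.33364109 100.00048628]
```

Request:
play_rows([
  [-10.6, -26, 0, 0, 1],
  [-10.6, -26, 0, 0, 1],
  [-10.6, -26, 0, 0, 1],
  [-10.6, -26, 0, 0, 1],
  [-10.6, -26, 0, 0, 1],
  [-10.6, -26, 0, 0, 1],
  [-10.6, -26, 0, 0, 1],
  [-10.6, -26, 0, 0, 1],
])

```text
clock: 16.55
eef_pos: [566.6, -34.5, 98.2]
tool_rot: [3.141, 0.0, 3.113]
force: [0.2, 0.4, -0.7]
width: -0.0
```

```bash
python3 - <<'E'
from h import *
p=w((-55,-3));go((*p,0,3.117)); e=status.read_state()['eef_pos'];print(e,b(e[:2]))
E
```

```text
(np.float64(572.3930795155952), np.float64(-20.053936750278567), 0, 3.117) [-0.54, 1.46, 9.82, -0.23]
[566.59673236 -34.51699242  98.22277522] [-60.44088222 -17.60049383]
```

Request:
play_rows([
  [0, 1.4, 4, 0, 1],
  [0, 1.4, 8.5, 0, 1],
  [0, 1.4, 9.8, 0, 1],
  [-1.5, 1.4, 9.8, 0, 1],
  [-3, 1.4, 9.8, 0, 1],
  [-4, 1.4, 9.8, 0, 1],
  [-4.5, 1.4, 9.8, 0, 1],
  [-4.9, 1.4, 9.8, 0, 1],
])

```text
clock: 17.35
eef_pos: [614.7, -20.3, 0.7]
tool_rot: [3.142, -0.003, 3.116]
force: [-3.8, 1.6, 2.2]
width: -0.2
```

Request:
play_rows([
  [-0.1, 0, 0, 0, 1],
  [-0.2, 0, 0, 0, 1],
  [-0.3, 0, 0, 0, 1],
  [-0.3, 0, 0, 0, 1],
])

```text
clock: 17.75
eef_pos: [617.0, -20.6, 0.1]
tool_rot: [3.141, -0.004, 3.115]
force: [-5.9, 1.5, 3.1]
width: 0.2
```

```bash
python3 - <<'E'
from h import *
s=status.read_state();e=s['eef_pos']; print(e,b(e[:2]),s['force']);find()
E
```

```text
[ 6.17029196e+02 -2.05508152e+01  1.10901145e-01] [-10.36508306  -2.40503932] [-5.87609227  1.51051227  3.13878506]
patch [18, 22, 80] [  17.2 -135.2]
```

The force is building, so the mast is nearly seated. I'll press a little more.

Request:
play_rows([
  [-0.2, 0, 0, 0, 1],
  [-0.4, 0, 0, 0, 1],
  [-0.6, 0, 0, 0, 1],
  [-0.6, 0, 0, 0, 1],
  [-0.6, 0, 0, 0, 1],
])

```text
clock: 18.3
eef_pos: [618.0, -21.3, -0.5]
tool_rot: [-3.14, -0.013, 3.115]
force: [-15.0, 1.4, 9.9]
width: 0.4
```

Request:
play_rows([
  [2, 0, 0, 0, 1],
  [5, 0, 0, 0, 1],
  [5, 0, -6, 0, 1],
  [9, 5, -10, 0, 1],
  [14, 10, -10, 0, 1],
  [15, 15, -10, 0, 1],
  [15, 20, -10, 0, 1],
  [15, 24, -10, 0, 1],
])

```text
clock: 19.1
eef_pos: [484.1, 193.2, 100.4]
tool_rot: [3.141, 0.002, 3.114]
force: [1.6, 0.8, 0.2]
width: -0.0
```

```bash
python3 - <<'E'
from h import *
d=find(); s=grab('side','s12.png')
t=crop('t12.png',(150,250,225,425))
A=cv2.imread('pics/c_t12.png')[40:220,130:690]
B=cv2.convertScaleAbs(cv2.resize(cv2.imread('pics/s12.png')[180:285,310:430],(480,420),interpolation=cv2.INTER_CUBIC),alpha=1.5)
o=np.zeros((600,800,3),np.uint8);o[:180,:560]=A;o[180:,:480]=B
cv2.imwrite('pics/c12.png',o); print(status.read_state()['force'])
E
```

```text
patch [15, 10, 143] [  12.1 -112.1]
[ 0.38749632 -0.98975178  0.8618665 ]
```

View pics/c12.png

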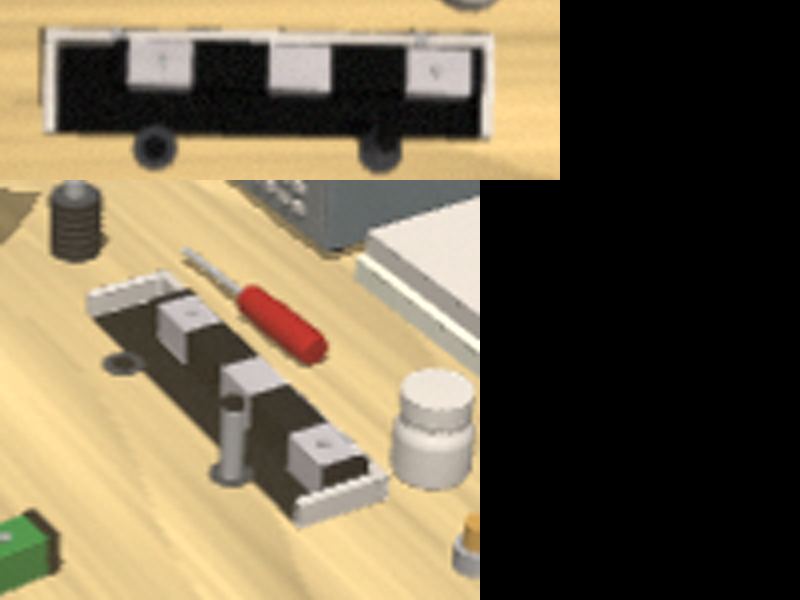

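The image shows the mast lying in the bay against the back wall, with the post, socket and bystanders where they were. The b patch seems about 1–2 mm off the wall, so I'll measure that at sub-pixel.

```bash
cat >> h.py <<'E'
def edge(d=None,n=6):
    "bay X of the front top edge of the white patches, and of the back wall's outer top edge"
    ims=[viewer.get_image('top') for _ in range(n)]; d=ims[0]; g=np.mean([i['img'].astype(float).mean(2) for i in ims],0)
    for Y in(71,-20,-111.5):
        r=[]
        for z,rng in((30,(-8,8)),(20,(32,44))):
            v=[]
            xs=np.linspace(*rng,120); pts=np.array([[*w((x,Y+k)),z] for k in range(-9,10,3) for x in xs]); q=proj(d,pts).astype(np.float32)
            pr=cv2.remap(g.astype(np.float32),q[:,0].reshape(-1,120),q[:,1].reshape(-1,120),cv2.INTER_LINEAR).mean(0)
            r.append(xs[np.argmax(np.abs(np.gradient(pr)))].round(1))
        print(Y,r)
E
python3 - <<'E'
from h import *
edge(); find()
E
```

```text
71 [np.float64(0.3), np.float64(37.1)]
-20 [np.float64(-2.5), np.float64(32.1)]
-111.5 [np.float64(-3.0), np.float64(37.7)]
patch [15, 12, 146] [  12.1 -112. ]
```

End b still stands about 3 mm off the wall, so the mast isn't fully seated. I'll turn the tool 90°, which keeps the jaw linkage away from the post, and push between the post and the mast's centre at Y ≈ −42.

```bash
python3 - <<'E'
from h import *
s=status.read_state();p=w((-65,-42));go((*p,110,3.117-np.pi/2)); print(s['eef_pos'],s['qpos'][6])
E
```

```text
(np.float64(561.4422259439872), np.float64(-58.79769503536494), 110, 1.5462036732051034) [-8.41, -24.68, -1.06, 89.74]
[484.53315703 190.35116823  99.44975783] 0.8712609153008681
```

Request:
play_rows([
  [-8.4, -24.7, -1, 8, 1],
  [-8.4, -24.7, -1, 16, 1],
  [-8.4, -24.7, -1, 24, 1],
  [-8.4, -24.7, -1, 32, 1],
  [-8.4, -24.7, -1, 40, 1],
  [-8.4, -24.7, -1, 48, 1],
  [-8.4, -24.7, -1, 56, 1],
  [-8.4, -24.7, -1, 64, 1],
])

```text
clock: 20.4
eef_pos: [561.3, -59.4, 109.4]
tool_rot: [-3.142, 0.0, 1.989]
force: [0.1, 1.1, -1.7]
width: 0.2
```

```bash
python3 - <<'E'
from h import *
s=status.read_state();p=w((-65,-42));go((*p,100,3.117-np.pi/2)); print(s['eef_pos'],s['qpos'][6])
E
```

```text
(np.float64(561.4422259439872), np.float64(-58.79769503536494), 100, 1.5462036732051034) [0.05, 0.03, 0.94, 25.35]
[561.33073577 -59.35033402 109.42618387] 0.5163710781149006
```

Request:
play_rows([
  [0, 0, 1, 8, 1],
  [0, 0, 1, 16, 1],
  [0, 0, 1, 24, 1],
  [0, 0, 4, 25.4, 1],
  [0, 0, 8, 25.4, 1],
  [0, 0, 10.3, 25.4, 1],
  [0, 0, 10.5, 25.4, 1],
  [0, 0, 10.5, 25.4, 1],
])

```text
clock: 21.2
eef_pos: [561.2, -58.0, 4.4]
tool_rot: [-3.141, 0.0, 1.554]
force: [0.3, -0.4, 0.6]
width: -0.1
```

```bash
python3 - <<'E'
from h import *
s=status.read_state();e=s['eef_pos'];print(e,b(e[:2]),s['tool_rot'],s['force'])
go((*w((-20,-42)),2),(*w((-12,-42)),2),(*w((-8,-42)),2))
E
```

```text
[561.19869452 -57.9582647    4.40584587] [-65.26398899 -41.16677694] [-3.14076444e+00  1.74587921e-04  1.55357013e+00] [ 0.25461631 -0.40432892  0.59671606]
(np.float64(606.4287650541353), np.float64(-59.898285282054196), 2) [-0.12, 4.53, 0.24, 0.0]
(np.float64(614.4263720070505), np.float64(-60.09394577035451), 2) [-0.12, 5.33, 0.24, 0.0]
(np.float64(618.4251754835082), np.float64(-60.19177601450466), 2) [-0.12, 5.73, 0.24, 0.0]
```

Request:
play_rows([
  [0, 1.5, 0.2, 0, 1],
  [0, 3, 0.2, 0, 1],
  [0, 4.2, 0.2, 0, 1],
  [0, 4.6, 0.2, 0, 1],
  [0, 4.9, 0.2, 0, 1],
  [0, 5.1, 0.2, 0, 1],
  [0, 5.3, 0.2, 0, 1],
  [0, 5.3, 0.2, 0, 1],
])

```text
clock: 22.0
eef_pos: [614.1, -58.0, 2.6]
tool_rot: [-3.141, -0.0, 1.555]
force: [0.9, -0.0, -0.0]
width: 0.0
```

Request:
play_rows([
  [0, 0.2, 0, 0, 1],
  [0, 0.4, 0, 0, 1],
  [0, 0.4, 0, 0, 1],
])

```text
clock: 22.3
eef_pos: [616.5, -58.2, 2.2]
tool_rot: [-3.137, -0.0, 1.555]
force: [-5.4, -0.4, 3.7]
width: -0.4
```

Request:
play_rows([
  [0, 0.3, 0, 0, 1],
  [0, 0.6, 0, 0, 1],
  [0, 0.8, 0, 0, 1],
  [0, 0.8, 0, 0, 1],
])

```text
clock: 22.7
eef_pos: [616.4, -58.1, 1.7]
tool_rot: [-3.122, -0.002, 1.554]
force: [-20.7, 0.8, 16.5]
width: -0.2
```

```bash
python3 - <<'E'
from h import *
e=status.read_state()['eef_pos'];print(b(e[:2])); find()
E
```

```text
[-10.02918114 -39.9441764 ]
```

The tool stopped dead between 5 N and 20 N. I'll retreat and measure.

Request:
play_rows([
  [0, -2, 0, 0, 1],
  [0, -5, 0, 0, 1],
  [0, -6, -6, 0, 1],
  [-5, -9, -10, 0, 1],
  [-10, -14, -10, 0, 1],
  [-15, -16, -10, 0, 1],
  [-20, -16, -10, 0, 1],
  [-25, -16, -10, 0, 1],
])

```text
clock: 23.55
eef_pos: [467.2, -266.4, 102.5]
tool_rot: [3.14, 0.0, 1.555]
force: [1.7, -0.6, -0.4]
width: -0.2
```

Request:
play_rows([
  [-5, 0, 0, 0, 1],
  [-10, 0, 0, 0, 1],
  [-10, 0, 0, 0, 1],
])

```text
clock: 23.85
eef_pos: [464.6, -375.6, 102.4]
tool_rot: [3.139, 0.009, 1.544]
force: [-0.4, -1.0, -0.6]
width: -0.0
```

```bash
python3 - <<'E'
from h import *
edge(); find(); s=status.read_state(); print(s['eef_pos'],s['force'])
E
```

```text
71 [np.float64(0.7), np.float64(37.1)]
-20 [np.float64(-0.2), np.float64(32.4)]
-111.5 [np.float64(1.8), np.float64(37.7)]
[ 467.04224724 -363.08279423  101.69903528] [-0.19288402 -1.00367073 -0.23163158]
```

All along the mast the front edge is now within about 1 mm of the back-wall line, and end b has moved in about 5 mm. The arm is clear, so I'll hand in.

```bash
python3 -c "
from cell import order; print(order.finish_job())"
```

```text
the job is handed in; nothing more can be done
None
```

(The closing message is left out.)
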